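Raise the router cutter three turns for the next rebate

TASK

Set the router table for the next frame rebate: put the moulding offcut that lies in the crank's way into the scrap box, release the lift clamp, wind the lift crank exactly three full turns clockwise (seen from above) so that its handle ends where it started, and clamp the lift again. Do not run the crank into the offcut or turn it while the lift is clamped, keep off the cutter, and leave the tools and the jar as they are.

Things in the scene. Friction and masses are not known exactly. Their poses are not given: they have to be found in the camera images.
- router_top: Grey router-table top fixed on the bench, 18 mm thick, with an aluminium plate (235 x 298 mm) let in flush; 'the plate' means this surface. Origin on the bench straight below the cutter's axis; z up; x points away from the fence. It reaches from x = -125 to 185 mm and y = -190 to 190 mm; working surface at z = 18 mm.
- fence (a point): Middle of the fixed fence's face, at the plate's surface, at x = -35, y = 0 mm of the router top; axes as the router top's. The wooden fence is 380 mm long (along y) and 60 mm tall over the plate, with a 70 mm gap in its faces for the cutter; all of it, its dust hood and knobs, lies at x below -35 mm of the router top, none taller than 60 mm
- cutter_tip (a point): The top of the steel router cutter (34 mm across, about 10 mm proud of the plate at the start, at x = y = 0 of the router top). It rises 2 mm for each clockwise turn of the crank. It does not spin.
- crank: Lift crank. Origin on its upright shaft's axis at the plate's surface, at x = 70, y = -100 mm of the router top; z up, x along the arm to the handle. Shaft 18 mm across, 36 mm high; arm 14 mm wide, 18 to 28 mm above the plate, reaching 67 mm from the axis. It takes 2 to 3 N at the handle, stays where it is left and winds on for many turns; nothing shows the count. Clamped, it is braked.
- crank_handle (a point): Centre of the crank's upright wooden handle, 60 mm from the crank's axis and 55 mm above the plate. A barrel 28 mm in diameter and 44 mm tall (33 to 77 mm above the plate) that spins freely on its own upright pin, so a gripper holding it need not turn with the crank. It may start at any angle round the axis.
- clamp_pivot (a point): The upright axis of the lift clamp's lever, at the plate's surface, at x = 70, y = 100 mm of the router top. The hub is 28 mm across at its foot and 35 mm high.
- clamp_lever (a point): A point on the black clamp lever, 45 mm from its pivot and 34 mm above the plate. The lever is a round bar 14 mm thick reaching 59 mm from the pivot, its centre line rising from 26 mm above the plate at the hub to 36 mm at its end. Clamped, it points along the router top's +y; released, along its +x.
- lift_clamp (a joint): Angle of the clamp lever, rad: 0 clamped, growing clockwise seen from above to the stop at 1.57, fully released. It is stiff (about 5 N at the lever's end; twice that over the last 0.12 rad as it clamps) and stays where it is left; pushed fully home it may spring back by up to 0.07. It starts between 0 and 0.1.
- offcut_center (a point): Centre of a loose offcut of wooden frame moulding (x = its length 100 mm, y = width 26 mm, z = height 36 mm, about 60 g), lying on the plate across the crank's path, on the other side of the shaft from the arm. Its lower 24 mm are 26 mm wide; above, a rounded bead 18 mm wide runs along it.
- scrap_box: Open plywood scrap box standing fixed on the bench to the left or the right of the router top; 200 mm (its x) x 140 mm (its y), 60 mm tall, walls and floor 6 mm thick. Origin at the centre of its underside.
- tool_pot: Steel pot of hand tools, 96 mm across, 100 mm tall, the tools standing up to 165 mm; on the bench on the other side from the scrap box. Origin at the centre of its underside. To be left alone.
- brad_jar: Small glass jar with a steel cap, 40 mm in diameter, 58 mm tall, standing on the far part of the router top. Origin at the centre of its underside. To be left alone.
- collet_spanner: Flat steel spanner, about 135 mm long (its x), 35 mm wide and 8 mm thick, lying on the router top between fence and clamp. Origin in its middle, at its underside. To be left alone.
- screwdriver: Red-handled screwdriver, 190 mm long, lying on the bench beyond the router top. Origin in its middle, at its underside. To be left alone.
Mind the look-alikes: they are no part of the job. Of the things shaped like the part that bears offcut_center, the wooden one is meant.

How it is judged (in metres and radians):
On the way, in this order (a step that is already met when the one before it is completed fails the run):
1. the lift clamp is released, with the lift not yet raised (value of joint lift_clamp above 1.2 rad and z of cutter_tip in the frame of router_top below 0.0285 m), for 0.1 s.
2. with the offcut in the scrap box, the lift has been wound up by three turns (z of cutter_tip in the frame of router_top between 0.03383 and 0.03417 m and x of offcut_center in the frame of scrap_box between -0.088 and 0.088 m and y of offcut_center in the frame of scrap_box between -0.058 and 0.058 m and z of offcut_center in the frame of scrap_box between 0.004 and 0.045 m and value of joint lift_clamp above 1 rad), for 0.2 s.
3. the lift is clamped again (z of cutter_tip in the frame of router_top between 0.03383 and 0.03417 m and value of joint lift_clamp below 0.2 rad), for 0.2 s.
At the end, for the whole second after the job is handed in: The crank has been wound three turns clockwise in all, to within about 30 degrees (the cutter 6 mm higher, to 0.17 mm), and is at rest; the clamp lever is back within 0.2 rad of fully clamped; the offcut lies at rest in the scrap box; nothing is held (all of step 3 and x of offcut_center in the frame of scrap_box between -0.088 and 0.088 m and y of offcut_center in the frame of scrap_box between -0.058 and 0.058 m and z of offcut_center in the frame of scrap_box between 0.004 and 0.045 m and angular speed of crank below 0.1 rad/s and linear speed of offcut below 0.02 m/s); the robot touches nothing.
It fails at once if the crank is turned while the lift is clamped (value of joint lift_clamp below 0.5 rad and angular speed of crank above 0.4 rad/s).
It fails at once if the crank is run into the offcut (contact force between crank and offcut above 3 N).
It fails at once if the cutter is touched (contact force between cutter and anything else above 1 N).
It fails at once if a tool or the jar is disturbed (distance of any of tool_pot, brad_jar, collet_spanner, screwdriver from where it was at the start of the episode above 0.015 m or angle between any of tool_pot, brad_jar's own z axis and vertical above 0.35 rad).
It also fails if it takes over 72 s, if anything falls off the work surface, if the arm or the gripper's body presses on something with over 40 N, if the wrist force passes 120 N, or if a joint passes its speed limit or range.

ROBOT

A 7-joint arm with a two-finger parallel gripper is mounted at the origin on the work surface. World frame = base frame: x ahead of the robot, y to its left, z up, the work surface at z = 0. Lengths are in mm, angles in rad, forces in N, time in s.
With the tool pointing down it reaches from about 400 to 875 mm from the base axis. Payload 4.4 kg.
Tool frame: the origin (TCP) lies midway between the tips of the shut fingers; the grasp point (between the pads) lies 19 mm behind it (ctrl.pinch_z is the distance from the TCP to the grasp point, in mm); z points along the fingers, y is the line along which they close (so a half turn about z gives the same grasp; the last joint's range is limited). The gripper opens to 85 mm and grips with 20 to 120 N. Pads are 22 mm wide; open, the fingers measure 114 mm over their backs; the gripper's body (76 mm by 85 mm) begins 54 mm behind the grasp point. The pads swing forward as they close: fully open they stand 13 mm farther back than shut.
Start: joints at [1.095, 0.628, 0.038, 1.517, -0.027, 0.996, -0.02], TCP at [259.005, -596.183, 231.313] pointing down, gripper open.
Joint ranges: [-3.06, 3.06], [-0.37, 2.12], [-1.25, 1.32], [0.18, 2.47], [-1.1, 4.24], [0.23, 1.98], [-2.94, 2.94]. Speed limits (rad/s): [2.57, 2.57, 3.14, 3.14, 3.14, 3.14, 3.14].

INTERFACE

Orientations are given as [roll, pitch, yaw] about the fixed x, y, z axes, in that order (R = Rz(yaw) Ry(pitch) Rx(roll)).
In Python, from cell import read_state, cams, order, ctrl gives the robot as it stands.
- The arm moves only by the tool move_arm, never from a script. Its argument "targets" is text: rows parted by semicolons, each of 7 numbers parted by spaces: the gripper's target within -1 to 1 (fully open at 1, half-way at 0, shut at -1), then the shift along the tool's x, y, z in cm, then the turn, a rotation vector about the tool's x, y, z in degrees. A call has 1 to 5 rows; each row shifts and turns the commanded pose from where the row before left it, along the tool's axes as they then stand; what a row does not reach is not made up. A row lasts 1/12 s, in which the tool goes at most 41.7 mm and 7.16 degrees, less where a joint would pass 70% of its speed; a pose out of reach is approached as far as the arm can. A call with a gripper value outside its range is refused whole. The fingers move at their own pace and stop on an object; the grip force is fixed at half the most. Time passes only in rows, so rows that do not move let the fingers close. It gives the time, the measured TCP pose, the force, the opening and the grip force at its end, in the units of the state.
- read_state(): the state, without advancing time (a new reading comes with each control period).
- cams.get_image(name): name is "scene" or "top" or "wrist"; returns a dict with "color" (480x640x3 uint8, red, green, blue), "fovy" (degrees; the focal length in pixels is half the picture's height over the tangent of half this angle, whatever the lens; pixels are square), "cx", "cy" (the principal point, pixels), "rvec" (rotation vector, rad) and "tvec" (3), from world to camera coordinates, as OpenCV has them. Camera axes: x right, y down, z forward; pixel columns grow to the right and rows downward; lengths in mm; the calibration is good to about 2 mm. A picture is of the moment at which its call begins. There is no depth.
- order.finish_job(): hands the job in; it is judged then, once.
The state is a dict: "clock": time; "qpos": joint angles; "qd": joint speeds; "tau": joint torques, N m; "eef_pos": TCP position; "tool_rot": TCP orientation; "force": force on the tool from outside, world axes, zero at the start; "torque": the same for the moment, N m; "width": finger opening in mm; "gripper_force": force on a finger pad.
Only numpy, scipy, OpenCV 4.12 (cv2) and the standard library are available. Lean on these libraries where they do the work, as an engineer would, in place of code of your own. Each camera call takes 0.05 s, during which the arm holds its last target. There are 200 camera calls.

## Working session

There is one attempt and no reset: what is moved stays moved. The work goes in short steps, Python scripts to look and compute and a tool call to move; the robot and the scene stay as the last step left them, time stands still between calls to the robot, and variables do not carry over. Pictures are saved under pics/ and viewed, at most 13 in all, crops included, and the job is handed in when it is done.

Besides the shell and the picture viewer there is one more tool, called after "Emit:" by a JSON object that holds its "op" and its "data", one argument or row to a line. move_arm: Moves the arm, as the interface text tells. Its arguments: {"type":"object","properties":{"targets":{"type":"string"}},"required":["targets"]}

```bash
mkdir -p pics
cat > h.py <<'E'
import numpy as np, cv2
from cell import read_state, cams, order, ctrl
def grab(n,f=None):
    d=cams.get_image(n)
    if f: cv2.imwrite(f,cv2.cvtColor(d["color"],cv2.COLOR_RGB2BGR))
    return d
def K(d):
    f=240/np.tan(np.radians(d["fovy"])/2); return f,d["cx"],d["cy"]
def ray(d,u,v):
    f,cx,cy=K(d); R=cv2.Rodrigues(np.array(d["rvec"],float))[0]; t=np.array(d["tvec"],float).ravel()
    return -R.T@t, R.T@np.array([(u-cx)/f,(v-cy)/f,1])
def at(d,u,v,z):
    c,r=ray(d,u,v); return (c+r*(z-c[2])/r[2]).round(1)
def proj(d,p):
    f,cx,cy=K(d); R=cv2.Rodrigues(np.array(d["rvec"],float))[0]; q=R@np.array(p,float)+np.array(d["tvec"],float).ravel()
    return (f*q[0]/q[2]+cx).round(1),(f*q[1]/q[2]+cy).round(1)
E
python3 - <<'E'
from h import *
s=read_state(); print({k:np.round(v,3) for k,v in s.items()}, ctrl.pinch_z)
import pickle
for n in("top","scene"):
    d=grab(n,f"pics/{n}0.png"); pickle.dump(d,open(f"{n}0.pkl","wb"))
    print(n,{k:d[k] for k in d if k!="color"}, ray(d,320,240)[0])
E
```

```text
{'clock': np.float64(0.0), 'qpos': array([ 1.095,  0.629,  0.038,  1.518, -0.027,  0.996, -0.02 ]), 'qd': array([ 0.001, -0.001, -0.001, -0.   , -0.001, -0.   , -0.001]), 'tau': array([-0.0000e+00, -5.6341e+01,  1.2260e+00, -1.9344e+01,  1.1000e-02,
        1.1000e-02, -0.0000e+00]), 'eef_pos': array([ 258.737, -595.587,  230.386]), 'tool_rot': array([-3.14,  0.  ,  0.41]), 'force': array([-0.751, -0.469, -0.113]), 'torque': array([0.02 , 0.031, 0.023]), 'gripper_force': np.float64(0.0), 'width': np.float64(85.742)} 18.700000000000003
top {'fovy': 55.614651183046085, 'cx': 323.6086619289408, 'cy': 239.78037162092184, 'rvec': array([ 2.1529442 , -2.17631814,  0.10733025]), 'tvec': array([  14.64971498,  516.46624263, 1064.30510961])} [ 402.1695663     3.23704602 1112.63045156]
scene {'fovy': 42.78404424651317, 'cx': 316.2578405381652, 'cy': 242.00219099621182, 'rvec': array([ 2.23478046,  0.78383896, -0.35610607]), 'tvec': array([-406.06465129, -175.24245748, 1751.51238539])} [1200.95125272 -802.35592797 1085.05074054]
```

View pics/top0.png

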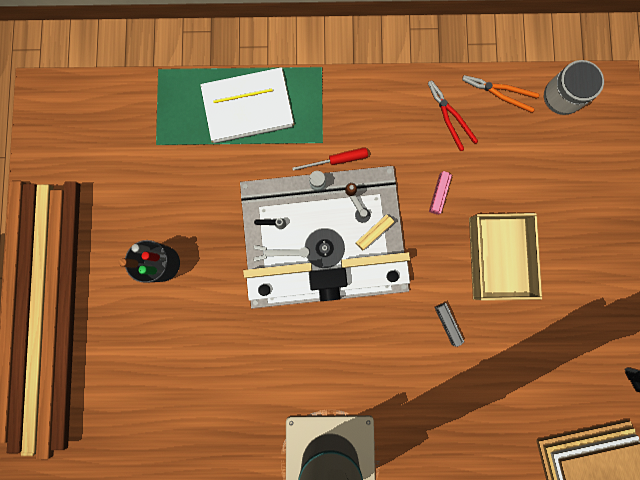

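View pics/scene0.png

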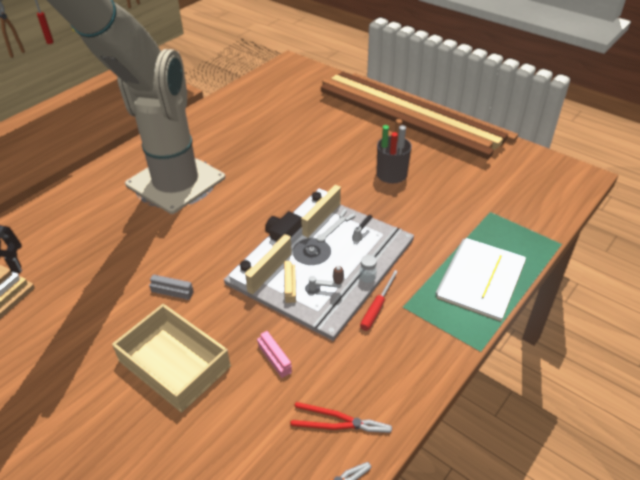

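Top view: candidates shaped like the offcut are the wooden one at (376,232), the pink one at (441,192) and the grey one at (450,324). The wooden one, on the plate opposite the crank arm, fits. The crank handle is at (351,189), the clamp lever at (270,222), the scrap box at (506,256), the jar at (318,179) and the tool pot at (151,261). I'll confirm in a crop.

Run:
```python
from h import *
import pickle
d=pickle.load(open("top0.pkl","rb"))
im=cv2.cvtColor(d["color"],cv2.COLOR_RGB2BGR)
cv2.imwrite("pics/crop.png",cv2.resize(im[160:310,230:420],None,fx=4,fy=4,interpolation=cv2.INTER_CUBIC))
hsv=cv2.cvtColor(im,cv2.COLOR_BGR2HSV)
print(hsv[232,376],hsv[248,508],hsv[222,270],hsv[189,351], hsv[270,280])
m=cv2.inRange(hsv,(15,50,120),(35,200,255)); m[:, :230]=0
n,l,st,c=cv2.connectedComponentsWithStats(m)
for i in range(1,n):
    if st[i,4]>100 and st[i,1]>150:
        r=cv2.minAreaRect(cv2.findContours((l==i).astype(np.uint8),0,2)[0][0]); print(st[i],r, cv2.boxPoints(r).round(1).tolist())
```

```text
[ 28 103 235] [ 26  96 233] [90 10 26] [ 14  43 136] [ 22 105 234]
[ 477  213   65   88 4337] ((509.0475769042969, 256.49774169921875), (87.94796752929688, 61.21635437011719), 87.27368927001953) [[476.3999938964844, 214.0], [537.5, 211.10000610351562], [541.7000122070312, 299.0], [480.6000061035156, 301.8999938964844]]
[356 214  38  37 471] ((374.5791931152344, 231.8370819091797), (11.031832695007324, 43.18558883666992), 47.72631072998047) [[354.8999938964844, 242.3000030517578], [386.79998779296875, 213.1999969482422], [394.29998779296875, 221.39999389648438], [362.29998779296875, 250.39999389648438]]
[341 252  69  16 564] ((375.16986083984375, 259.61370849609375), (8.688837051391602, 68.04511260986328), 83.9909896850586) [[340.8999938964844, 258.8999938964844], [408.6000061035156, 251.6999969482422], [409.5, 260.3999938964844], [341.79998779296875, 267.5]]
[243 263  68  15 566] ((276.6734619140625, 270.1304931640625), (8.73792839050293, 67.7876968383789), 83.92753601074219) [[242.5, 269.3999938964844], [309.8999938964844, 262.20001220703125], [310.79998779296875, 270.8999938964844], [243.39999389648438, 278.1000061035156]]
[ 285  417   89   63 2854] ((329.0, 448.0), (62.0, 88.0), 90.0) [[285.0, 417.0], [373.0, 417.0], [373.0, 479.0], [285.0, 479.0]]
[539 421  93  59 524] ((588.7293701171875, 450.28228759765625), (39.698265075683594, 93.93087768554688), 77.47119140625) [[538.5999755859375, 441.1000061035156], [630.2999877929688, 420.70001220703125], [638.9000244140625, 459.5], [547.2000122070312, 479.79998779296875]]
[546 428  90  52 526] ((593.5823364257812, 453.87060546875), (33.19036102294922, 90.78539276123047), 77.47119140625) [[545.7000122070312, 447.5], [634.2999877929688, 427.79998779296875], [641.5, 460.20001220703125], [552.9000244140625, 479.8999938964844]]
[ 561  444   79   36 2096] ((600.0, 461.5), (35.0, 78.0), 90.0) [[561.0, 444.0], [639.0, 444.0], [639.0, 479.0], [561.0, 479.0]]
```

View pics/crop.png

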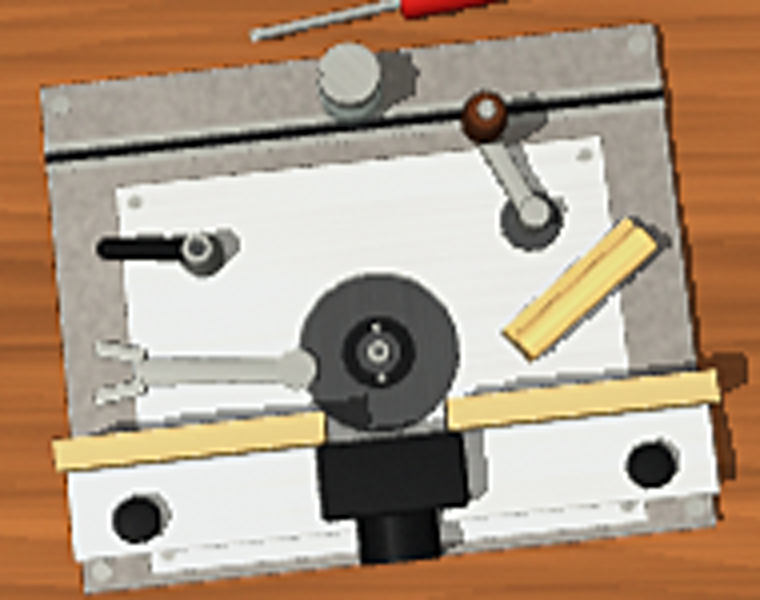

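The crop confirms that the wooden offcut with a bead spans (505–655, 220–355) and lies across from the crank arm. The shaft top is at (537,209), the handle top at (486,107), the clamp hub at (199,249), and the lever end at (104,248).

```bash
cat > m.py <<'E'
from h import *
import pickle
d=pickle.load(open("top0.pkl","rb"))
P=lambda u,v,z: at(d,u/4+230,v/4+160,z)
c=np.array([P(41,88,18),P(655,24,18),P(718,523,18),P(88,593,18)])[:,:2]
m=np.array([[185,190],[185,-190],[-125,-190],[-125,190]],float)
A=m-m.mean(0);B=c-c.mean(0)
yaw=np.arctan2((A[:,0]*B[:,1]-A[:,1]*B[:,0]).sum(),(A*B).sum())
R=np.array([[np.cos(yaw),-np.sin(yaw)],[np.sin(yaw),np.cos(yaw)]]);o=c.mean(0)-R@m.mean(0)
W=lambda x,y:(R@[x,y]+o).round(1)
L=lambda p:(R.T@(np.array(p[:2])-o)).round(1)
E
python3 - <<'E'
from m import *
print("yaw",yaw,"o",o,"res",(c-(m@R.T+o)).round(1).tolist())
print("cutter",P(378,351,28)[:2],"crank",W(70,-100),P(537,209,54),L(P(537,209,54)),"handle",P(486,107,95),L(P(486,107,95)))
print("clamp",W(70,100),P(199,249,53),L(P(199,249,53)),"lever",L(P(104,248,54)))
for z in(54,42):
  for u,v in((505,332),(631,219),(657,239),(530,358)): print(z,P(u,v,z),L(P(u,v,z)))
for u,v in((472,213),(538,213),(541,299),(474,299)): print("box",at(d,u,v,60))
print("jar",P(350,70,76),L(P(350,70,76)))
E
```

```text
yaw 0.09723107372795073 o [497.31669654   5.53766167] res [[-0.6, -0.4], [-1.9, 0.4], [1.5, 1.0], [0.9, -1.0]]
cutter [497.3   7.1] crank [576.7 -87.2] [577.8 -87.4  54. ] [  71.1 -100.3] handle [630.1 -56.   95. ] [126.2 -74.1]
clamp [557.3 111.9] [556.5 111.7  53. ] [69.2 99.9] lever [ 75.7 155.2]
54 [505.4 -67.3  54. ] [  1.  -73.3]
54 [ 571.2 -142.5   54. ] [  59.2 -154.5]
54 [ 559.2 -157.4   54. ] [  45.8 -168.2]
54 [490.  -81.6  54. ] [-15.7 -86. ]
42 [506.5 -68.1  42. ] [  2.  -74.2]
42 [ 573.2 -144.1   42. ] [  61.  -156.3]
42 [ 561.  -159.2   42. ] [  47.4 -170.1]
42 [491.  -82.5  42. ] [-14.8 -87. ]
box [ 572.2 -338.3   60. ]
box [ 570.4 -492.    60. ]
box [ 371.4 -487.    60. ]
box [ 373. -334.   60.]
jar [657.2  21.5  76. ] [160.7   0.4]
```

Emit:
{"op": "move_arm", "data": {
  "targets": "0.1 2.93 -2.29 0.53 0 0 0;0.1 2.93 -2.29 0.53 0 0 0;0.1 2.93 -2.29 0.53 0 0 0;0.1 2.93 -2.29 0.53 0 0 0;0.1 2.93 -2.29 0.53 0 0 0"
}}

```text
clock: 0.52
eef_pos: [348.0, -431.0, 204.3]
tool_rot: [-3.141, 0.0, 0.409]
force: [1.1, -0.8, 0.9]
width: 47.1
gripper_force: 0.0
```

Emit:
{"op": "move_arm", "data": {
  "targets": "0.1 2.93 -2.29 0.53 0 0 0;0.1 2.93 -2.29 0.53 0 0 0;0.1 2.93 -2.29 0.53 0 0 0;0.1 2.93 -2.29 0.53 0 0 0;0.1 2.93 -2.29 0.53 0 0 0"
}}

```text
clock: 0.93
eef_pos: [436.9, -267.7, 177.9]
tool_rot: [-3.141, 0.0, 0.41]
force: [0.2, 0.7, -0.2]
width: 46.9
gripper_force: 0.0
```

Emit:
{"op": "move_arm", "data": {
  "targets": "0.1 2.93 -2.29 0.53 0 0 0;0.1 2.93 -2.29 0.53 0 0 0;0.1 2.93 -2.29 0.53 0 0 0;0.1 2.93 -2.29 0.53 0 0 0;0.1 2.93 -2.29 0.53 0 0 0"
}}

```text
clock: 1.35
eef_pos: [525.6, -104.3, 151.3]
tool_rot: [-3.141, 0.0, 0.41]
force: [0.2, -0.3, 0.1]
width: 46.8
gripper_force: 0.0
```

Emit:
{"op": "move_arm", "data": {
  "targets": "0.1 0 0 0 0 0 -7.1;0.1 0 0 0 0 0 -7.1;0.1 0 0 0 0 0 -7.1;0.1 0 0 0 0 0 -7.1;0.1 0 0 0 0 0 -7.1"
}}

```text
clock: 1.77
eef_pos: [525.1, -105.8, 151.5]
tool_rot: [-3.141, 0.0, 1.036]
force: [0.3, -0.6, 0.1]
width: 46.8
gripper_force: 0.0
```

Emit:
{"op": "move_arm", "data": {
  "targets": "0.1 0 0 0 0 0 -7.1;0.1 0 0 0 0 0 -7.1;0.1 0 0 0 0 0 -7.1;0.1 0 0 0 0 0 -7.1;0.1 0 0 0 0 0 -7.1"
}}

```text
clock: 2.18
eef_pos: [525.0, -106.0, 151.6]
tool_rot: [-3.141, -0.0, 1.655]
force: [0.2, -0.1, 0.2]
width: 46.8
gripper_force: 0.0
```

Emit:
{"op": "move_arm", "data": {
  "targets": "0.1 0 0 0 0 0 -7.1;0.1 0 0 0 0 0 -7.1;0.1 0 0 0 0 0 -7.1;0.1 0 0 0 0 0 -7.1;0.1 0 0 0 0 0 -7.1"
}}

```text
clock: 2.6
eef_pos: [525.0, -106.1, 151.5]
tool_rot: [-3.141, -0.0, 2.275]
force: [0.4, -1.0, 0.2]
width: 46.8
gripper_force: 0.0
```

```bash
cat >> h.py <<'E'
def to(p,yawdeg=None,s=None):
    "tool-frame shift (cm) from the present pose to p, and turn about tool z (deg)"
    from scipy.spatial.transform import Rotation as Ro
    s=s or read_state(); Rm=Ro.from_euler("xyz",s["tool_rot"]).as_matrix()
    sh=Rm.T@(np.array(p,float)-s["eef_pos"])/10
    y=np.degrees(s["tool_rot"][2]); t=None if yawdeg is None else -((yawdeg-y+180)%360-180)
    print("pos",np.round(s["eef_pos"],1),"rot",np.degrees(s["tool_rot"]).round(1),"w",round(s["width"],1),"F",np.round(s["force"],1),"t",round(s["clock"],2))
    print("shift cm",sh.round(2),"turn",t and round(t,1))
E
python3 - <<'E'
from h import *
to([525,-105,50],132); print(read_state()["qpos"].round(2))
import pickle
d=grab("wrist","pics/w1.png"); pickle.dump(d,open("w1.pkl","wb")); print(ray(d,320,240), d["fovy"])
E
```

```text
pos [ 525.  -106.1  151.5] rot [-180.    -0.   130.3] w 46.8 F [ 0.4 -1.   0.2] t 2.6
shift cm [ 0.08  0.08 10.15] turn -1.7
[ 0.47  0.61 -0.49  1.91  0.42  0.72  0.44]
(array([476.13618348, -48.54776475, 293.86583641]), array([ 0.19524   , -0.22655957, -0.95423153])) 60.49964982974362
```

View pics/w1.png

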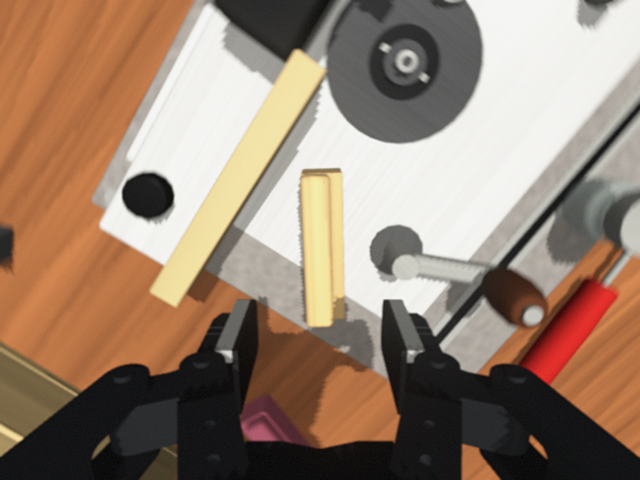

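The wrist view shows the offcut's bead running from about (316,176) to (320,326). The crank shaft at (404,266) is clear to its right.

Run:
```python
from m import *
d=pickle.load(open("w1.pkl","rb"))
a=at(d,316.5,175,54);b=at(d,320,326,54);print(a,b,np.linalg.norm(a-b),(a+b)/2,np.degrees(np.arctan2(*(a-b)[1::-1])))
f=at(d,342,171,42);g=at(d,344,314,42);print("flange right edge",f,g)
print("shaft",at(d,404,266,54))
```

```text
[498.  -76.6  54. ] [ 563.4 -150.4   54. ] 98.60831607932467 [ 530.7 -113.5   54. ] 131.5466837494689
flange right edge [509.3 -66.1  42. ] [ 574.2 -137.9   42. ]
shaft [576.1 -84.5  54. ]
```

Emit:
{"op": "move_arm", "data": {
  "targets": "0.1 0 0 3.5 0 0 -1.3;0.1 0 0 3.5 0 0 0;0.1 0 0 3 0 0 0;0.1 0 0 2 0 0 0;0.1 0 0 1 0 0 0"
}}

```text
clock: 3.07
eef_pos: [527.1, -105.3, 20.1]
tool_rot: [3.139, 0.001, 2.29]
force: [5.4, 1.3, 3.9]
width: 46.9
gripper_force: 0.0
```

Emit:
{"op": "move_arm", "data": {
  "targets": "-1 0 0 0 0 0 0;-1 0 0 0 0 0 0;-1 0 0 0 0 0 0;-1 0 0 0 0 0 0;-1 0 0 0 0 0 0"
}}

```text
clock: 3.48
eef_pos: [525.3, -106.4, 22.5]
tool_rot: [3.141, 0.001, 2.29]
force: [0.0, -0.7, -1.2]
width: 25.0
gripper_force: 58.7
```

Emit:
{"op": "move_arm", "data": {
  "targets": "-1 0 0 -1 0 0 0;-1 0 0 -2 0 0 0;-1 0 0 -3 0 0 0;-1 0 0 -3 0 0 0;-1 0 0 -2 0 0 0"
}}

```text
clock: 3.9
eef_pos: [526.0, -106.0, 135.2]
tool_rot: [3.14, 0.002, 2.291]
force: [0.4, -0.3, -0.6]
width: 25.0
gripper_force: 58.9
```

Run:
```python
from h import *
to([472,-405,135])
```

```text
pos [ 526.  -106.   135.2] rot [1.799e+02 1.000e-01 1.313e+02] w 25.0 F [ 0.4 -0.3 -0.6] t 3.9
shift cm [-1.891e+01 -2.378e+01  2.000e-02] turn None
```

Emit:
{"op": "move_arm", "data": {
  "targets": "-1 -2.36 -2.97 0 0 0 0;-1 -2.36 -2.97 0 0 0 0;-1 -2.36 -2.97 0 0 0 0;-1 -2.36 -2.97 0 0 0 0;-1 -2.36 -2.97 0 0 0 0"
}}

```text
clock: 4.32
eef_pos: [490.7, -294.6, 133.1]
tool_rot: [-3.142, 0.001, 2.291]
force: [0.7, 0.3, -1.1]
width: 24.9
gripper_force: 58.9
```

Emit:
{"op": "move_arm", "data": {
  "targets": "-1 -2.36 -2.97 0 0 0 0;-1 -2.36 -2.97 0 0 0 0;-1 -2.36 -2.97 0 0 0 0;-1 0 0 2 0 0 0;-1 0 0 3 0 0 0"
}}

```text
clock: 4.73
eef_pos: [471.4, -410.3, 84.8]
tool_rot: [3.142, 0.008, 2.284]
force: [1.2, -0.2, -0.3]
width: 24.9
gripper_force: 59.0
```

Emit:
{"op": "move_arm", "data": {
  "targets": "-1 0 0 3 0 0 0;-1 0 0 2.2 0 0 0;-1 0 0 1.2 0 0 0;-1 0 0 0 0 0 0;0.1 0 0 0 0 0 0"
}}

```text
clock: 5.15
eef_pos: [471.6, -404.7, 18.5]
tool_rot: [3.141, 0.0, 2.291]
force: [-0.4, 0.8, 1.2]
width: 35.8
gripper_force: 0.0
```

Emit:
{"op": "move_arm", "data": {
  "targets": "0.1 0 0 0 0 0 0;0.1 0 0 0 0 0 0;0.1 0 0 0 0 0 0;0.1 0 0 -2 0 0 0;0.1 0 0 -4 0 0 0"
}}

```text
clock: 5.57
eef_pos: [468.5, -403.0, 75.2]
tool_rot: [-3.14, -0.008, 2.292]
force: [0.7, 0.1, -0.6]
width: 47.2
gripper_force: 0.0
```

Emit:
{"op": "move_arm", "data": {
  "targets": "0.1 0 0 -4 0 0 0;0.1 0 0 -4 0 0 0;0.1 0 0 -2 0 0 0;0.1 0 0 0 0 0 0;0.1 0 0 0 0 0 0"
}}

```text
clock: 5.98
eef_pos: [472.0, -405.3, 180.1]
tool_rot: [3.141, 0.004, 2.291]
force: [-0.3, -0.0, 0.1]
width: 47.0
gripper_force: 0.0
```

Run:
```python
from m import *
d=grab("top","pics/top1.png")
lev=W(70+45*np.sin(.09),100+45*np.cos(.09)); print("lever",lev)
to([*lev,160],95.57-5)
im=cv2.cvtColor(d["color"],cv2.COLOR_RGB2BGR)
cv2.imwrite("pics/crop1.png",cv2.resize(im[150:310,230:560],None,fx=2.4,fy=2.4,interpolation=cv2.INTER_CUBIC))
```

```text
lever [557.  156.9]
pos [ 470.9 -404.8  178.3] rot [-180.     0.   131.3] w 46.8 F [ 0.2  0.2 -1.3] t 6.03
shift cm [36.54 43.52  1.78] turn 40.7
```

View pics/crop1.png

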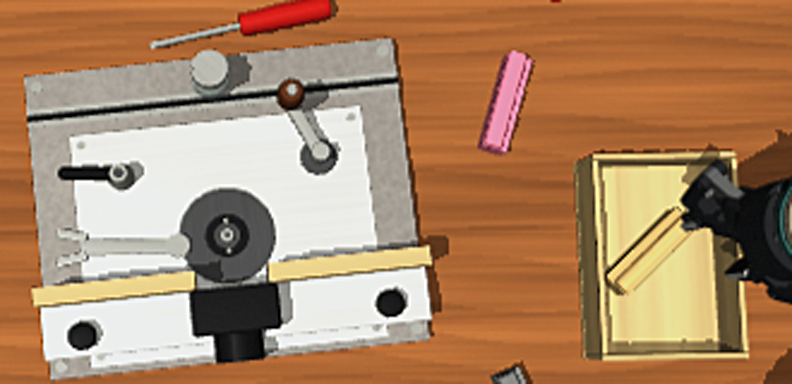

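The offcut lies in the box at about (650,250) in the crop, and the crank is unmoved. Next is the lever.

Emit:
{"op": "move_arm", "data": {
  "targets": "0.1 2.44 2.9 0.12 0 0 0;0.1 2.44 2.9 0.12 0 0 0;0.1 2.44 2.9 0.12 0 0 0;0.1 2.44 2.9 0.12 0 0 0;0.1 2.44 2.9 0.12 0 0 0"
}}

```text
clock: 6.45
eef_pos: [498.4, -215.4, 170.2]
tool_rot: [-3.14, -0.003, 2.291]
force: [1.3, 0.4, -0.1]
width: 46.9
gripper_force: 0.0
```

Emit:
{"op": "move_arm", "data": {
  "targets": "0.1 2.44 2.9 0.12 0 0 0;0.1 2.44 2.9 0.12 0 0 0;0.1 2.44 2.9 0.12 0 0 0;0.1 2.44 2.9 0.12 0 0 0;0.1 2.44 2.9 0.12 0 0 0"
}}

```text
clock: 6.87
eef_pos: [526.9, -28.4, 164.2]
tool_rot: [-3.139, -0.002, 2.291]
force: [1.1, -1.2, -0.2]
width: 46.9
gripper_force: 0.0
```

Emit:
{"op": "move_arm", "data": {
  "targets": "0.1 2.44 2.9 0.12 0 0 0;0.1 2.44 2.9 0.12 0 0 0;0.1 2.44 2.9 0.12 0 0 0;0.1 2.44 2.9 0.12 0 0 0;0.1 2.44 2.9 0.12 0 0 0"
}}

```text
clock: 7.28
eef_pos: [555.5, 158.6, 158.0]
tool_rot: [-3.138, -0.001, 2.291]
force: [0.1, -0.6, -1.1]
width: 47.0
gripper_force: 0.0
```

Emit:
{"op": "move_arm", "data": {
  "targets": "0.1 0 0 0 0 0 6.8;0.1 0 0 0 0 0 6.8;0.1 0 0 0 0 0 6.8;0.1 0 0 0 0 0 6.8;0.1 0 0 0 0 0 6.8"
}}

```text
clock: 7.7
eef_pos: [555.4, 156.9, 158.0]
tool_rot: [-3.138, 0.001, 1.692]
force: [0.9, -0.1, 0.2]
width: 46.9
gripper_force: 0.0
```

Emit:
{"op": "move_arm", "data": {
  "targets": "0.1 0 0 0 0 0 6.8;0.1 0 0 0 0 0 0;0.1 0 0 0 0 0 0"
}}

```text
clock: 7.95
eef_pos: [555.8, 157.1, 158.6]
tool_rot: [-3.139, 0.001, 1.583]
force: [-0.5, -0.4, -0.2]
width: 47.0
gripper_force: 0.0
```

Run:
```python
from m import *
to([557,156.9,35],90.5); print(read_state()["qpos"].round(2))
d=grab("wrist","pics/w2.png"); pickle.dump(d,open("w2.pkl","wb"))
for a in(0,.05,.1): print(a,proj(d,[*W(70+59*np.sin(a),100+59*np.cos(a)),54]))
print(proj(d,[*W(70,100),53]))
```

```text
pos [555.8 157.1 158.6] rot [-1.799e+02  1.000e-01  9.070e+01] w 47.0 F [-0.5 -0.4 -0.2] t 7.95
shift cm [-1.000e-02  1.400e-01  1.236e+01] turn 0.2
[-0.13  0.63 -0.3   1.79  0.25  0.76 -0.55]
0 (np.float64(312.2), np.float64(216.2))
0.05 (np.float64(316.9), np.float64(216.0))
0.1 (np.float64(321.6), np.float64(215.9))
(np.float64(320.2), np.float64(302.0))
```

View pics/w2.png

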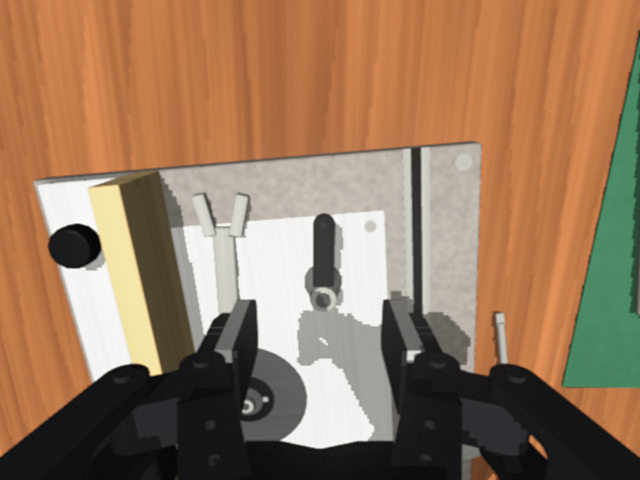

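The lever's end is at (324,213) and its hub at (322,299), centred between the fingers, at about 0.1 rad. Next: descend, grip and swing.

Emit:
{"op": "move_arm", "data": {
  "targets": "0.1 0 0.1 3.5 0 0 0;0.1 0 0 3.5 0 0 0;0.1 0 0 3 0 0 0;0.1 0 0 2 0 0 0;0.1 0 0 0.9 0 0 0"
}}

```text
clock: 8.42
eef_pos: [555.3, 156.5, 27.4]
tool_rot: [-3.136, 0.001, 1.581]
force: [-0.6, 0.1, -0.1]
width: 47.0
gripper_force: 0.0
```

Emit:
{"op": "move_arm", "data": {
  "targets": "-1 0 0 0 0 0 0;-1 0 0 0 0 0 0;-1 0 0 0 0 0 0;-1 0 0 0 0 0 0;-1 0 0 0 0 0 0"
}}

```text
clock: 8.83
eef_pos: [558.5, 157.8, 32.1]
tool_rot: [3.14, -0.001, 1.579]
force: [-0.8, -0.0, 0.6]
width: 12.2
gripper_force: 58.5
```

Run:
```python
from m import *
s=read_state(); to([557,156.9,30],90); print(L(s["eef_pos"]))
```

```text
pos [558.5 157.8  32.1] rot [ 1.799e+02 -1.000e-01  9.050e+01] w 12.2 F [-0.8 -0.   0.6] t 8.83
shift cm [-0.08 -0.15  0.21] turn 0.5
[ 75.6 145.6]
```

Emit:
{"op": "move_arm", "data": {
  "targets": "-1 -0.03 0.56 0 0 0 7;-1 -0.03 0.56 0 0 0 7;-1 -0.03 0.56 0 0 0 7;-1 -0.03 0.56 0 0 0 7;-1 -0.03 0.56 0 0 0 7"
}}

```text
clock: 9.25
eef_pos: [583.4, 150.1, 32.0]
tool_rot: [-3.14, 0.0, 0.964]
force: [-4.2, -0.6, 3.9]
width: 11.7
gripper_force: 58.9
```

Emit:
{"op": "move_arm", "data": {
  "targets": "-1 -0.03 0.56 0 0 0 7;-1 -0.03 0.56 0 0 0 7;-1 -0.03 0.56 0 0 0 7;-1 -0.03 0.56 0 0 0 7;-1 -0.03 0.56 0 0 0 7"
}}

```text
clock: 9.67
eef_pos: [599.6, 129.3, 31.9]
tool_rot: [-3.139, 0.002, 0.353]
force: [-6.7, 2.1, 5.2]
width: 11.9
gripper_force: 59.0
```

Emit:
{"op": "move_arm", "data": {
  "targets": "-1 -0.03 0.56 0 0 0 7;-1 -0.03 0.56 0 0 0 6;-1 0 0 0 0 0 0;-1 0 0 0 0 0 0"
}}

```text
clock: 10.0
eef_pos: [602.1, 118.9, 31.9]
tool_rot: [-3.139, 0.003, 0.13]
force: [-5.1, 2.3, 5.4]
width: 12.2
gripper_force: 59.6
```

Run:
```python
from m import *
s=read_state(); to([*W(115,100),30],5.57); print(L(s["eef_pos"]),s["torque"].round(2))
```

```text
pos [602.1 118.9  31.9] rot [-179.8    0.2    7.5] w 12.2 F [-5.1  2.3  5.4] t 10.0
shift cm [-0.03  0.27  0.19] turn 1.9
[115.2 102.6] [ 0.51  1.09 -0.37]
```

Emit:
{"op": "move_arm", "data": {
  "targets": "0.1 0 0 0 0 0 0;0.1 0 0 0 0 0 0;0.1 0 0 0 0 0 0;0.1 0 0 -2 0 0 0;0.1 0 0 -3.5 0 0 0"
}}

```text
clock: 10.42
eef_pos: [601.5, 116.2, 83.2]
tool_rot: [3.141, 0.007, 0.13]
force: [0.7, 0.6, -0.3]
width: 46.9
gripper_force: 0.0
```

Emit:
{"op": "move_arm", "data": {
  "targets": "0.1 0 0 -3.5 0 0 0;0.1 0 0 -3 0 0 0;0.1 0 0 -1 0 0 0;0.1 0 0 0 0 0 0"
}}

```text
clock: 10.75
eef_pos: [606.7, 117.0, 164.3]
tool_rot: [-3.141, -0.007, 0.13]
force: [0.3, 0.3, -1.7]
width: 47.0
gripper_force: 0.0
```

Run:
```python
from m import *
s=read_state(); to([*W(124.5,-74.9),160],5.57); print(L(s["eef_pos"]),s["qpos"].round(2),W(124.5,-74.9))
```

```text
pos [606.7 117.  164.3] rot [-180.    -0.4    7.5] w 47.0 F [ 0.3  0.3 -1.7] t 10.75
shift cm [-0.1  17.53  0.43] turn 1.9
[119.6 100.3] [-0.34  0.66  0.18  1.69 -0.15  0.8  -1.54] [628.5 -56.9]
```

Emit:
{"op": "move_arm", "data": {
  "targets": "0.1 0 3.5 0 0 0 1.9;0.1 0 3.5 0 0 0 0;0.1 0 3.5 0 0 0 0;0.1 0 3.5 0 0 0 0;0.1 0 3.5 0 0 0 0"
}}

```text
clock: 11.17
eef_pos: [621.1, -58.7, 158.9]
tool_rot: [-3.141, 0.003, 0.098]
force: [0.4, -0.3, -0.1]
width: 47.2
gripper_force: 0.0
```

Emit:
{"op": "move_arm", "data": {
  "targets": "0.1 0 0 0 0 0 0;0.1 0 0 0 0 0 0"
}}

```text
clock: 11.33
eef_pos: [621.1, -60.8, 159.0]
tool_rot: [3.14, 0.003, 0.092]
force: [-0.1, 0.5, 0.2]
width: 47.0
gripper_force: 0.0
```

Run:
```python
from m import *
to([*W(124.5,-74.9),56],5.57)
d=grab("wrist","pics/w3.png"); pickle.dump(d,open("w3.pkl","wb")); t=grab("top"); pickle.dump(t,open("t3.pkl","wb"))
print(proj(d,[*W(124.5,-74.9),95]),proj(d,[*W(70,-100),54]))
```

```text
pos [621.1 -60.8 159. ] rot [179.9   0.2   5.2] w 47.0 F [-0.1  0.5  0.2] t 11.33
shift cm [ 0.8  -0.34 10.3 ] turn -0.3
(np.float64(311.9), np.float64(247.1)) (np.float64(351.6), np.float64(305.3))
```

View pics/w3.png

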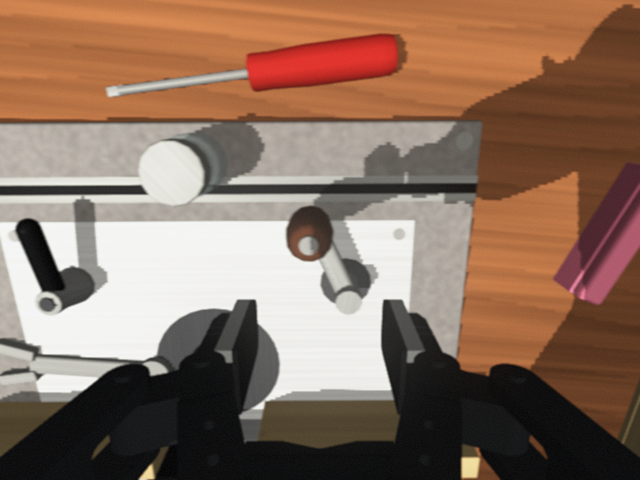

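The handle's cap is at (308,245) and the shaft top at (347,303), both within about 2 mm of prediction. I'll check the lever's angle from (47,303) and (25,222).

Run:
```python
from m import *
d=pickle.load(open("w3.pkl","rb"))
h=L(at(d,308,245,95)[:2]);c=L(at(d,347,303,54)[:2]);print("handle",h,"shaft",c,np.degrees(np.arctan2(*(h-c)[::-1])),np.linalg.norm(h-c))
a=L(at(d,47,303,53)[:2]);b=L(at(d,25,223,54)[:2]);print(a,b,90-np.degrees(np.arctan2(*(b-a)[::-1])))
t=pickle.load(open("t3.pkl","rb"));cv2.imwrite("pics/t3.png",cv2.resize(cv2.cvtColor(t["color"],4)[160:310,230:420],None,fx=4,fy=4,interpolation=2))
to([*W(124.5,-73.5),57])
```

```text
handle [125.7 -72.9] shaft [ 71.7 -97. ] 24.05102977216469 59.13383126434478
[ 72.3 101.9] [127.6 103.8] 88.03220298204488
pos [621.4 -56.  159.3] rot [-1.799e+02  1.000e-01  5.600e+00] w 46.9 F [ 0.2  0.8 -1.7] t 11.43
shift cm [ 0.72  0.04 10.23] turn None
```

Emit:
{"op": "move_arm", "data": {
  "targets": "0.1 0.7 0 2 0 0 0;0.1 0 0 3 0 0 0;0.1 0 0 2.7 0 0 0;0.1 0 0 1.7 0 0 0;0.1 0 0 0.8 0 0 0"
}}

```text
clock: 11.85
eef_pos: [626.9, -53.4, 55.3]
tool_rot: [-3.139, 0.005, 0.101]
force: [-0.4, 0.1, -0.2]
width: 46.9
gripper_force: 0.0
```

Emit:
{"op": "move_arm", "data": {
  "targets": "0.1 0 0 0 0 0 0;-1 0 0 0 0 0 0;-1 0 0 0 0 0 0;-1 0 0 0 0 0 0;-1 0 0 0 0 0 0"
}}

```text
clock: 12.27
eef_pos: [630.3, -55.6, 60.1]
tool_rot: [-3.141, -0.003, 0.098]
force: [0.6, 2.4, 0.5]
width: 25.2
gripper_force: 59.3
```

Run:
```python
from m import *
s=read_state(); to([*W(124.5,-74),57]); print(L(s["eef_pos"]))
```

```text
pos [630.3 -55.6  60.1] rot [-180.    -0.2    5.6] w 25.2 F [0.6 2.4 0.5] t 12.27
shift cm [-0.19  0.02  0.31] turn None
[126.4 -73.8]
```

Run:
```python
import numpy as np
th=np.radians(24-15*np.arange(25)); p=np.c_[6*np.cos(th),-6*np.sin(th)].round(2)
r=np.diff(p,axis=0).round(2); print(r.sum(0))
R=[f"-1 {a:g} {b:g} 0 0 0 0" for a,b in r]*3
for i in range(0,72,5): print(";".join(R[i:i+5]))
```

```text
[ 1.11022302e-16 -4.44089210e-16]
-1 0.45 1.5 0 0 0 0;-1 0.04 1.57 0 0 0 0;-1 -0.37 1.52 0 0 0 0;-1 -0.75 1.38 0 0 0 0;-1 -1.07 1.13 0 0 0 0
-1 -1.34 0.82 0 0 0 0;-1 -1.5 0.45 0 0 0 0;-1 -1.57 0.04 0 0 0 0;-1 -1.52 -0.37 0 0 0 0;-1 -1.38 -0.75 0 0 0 0
-1 -1.13 -1.07 0 0 0 0;-1 -0.82 -1.34 0 0 0 0;-1 -0.45 -1.5 0 0 0 0;-1 -0.04 -1.57 0 0 0 0;-1 0.37 -1.52 0 0 0 0
-1 0.75 -1.38 0 0 0 0;-1 1.07 -1.13 0 0 0 0;-1 1.34 -0.82 0 0 0 0;-1 1.5 -0.45 0 0 0 0;-1 1.57 -0.04 0 0 0 0
-1 1.52 0.37 0 0 0 0;-1 1.38 0.75 0 0 0 0;-1 1.13 1.07 0 0 0 0;-1 0.82 1.34 0 0 0 0;-1 0.45 1.5 0 0 0 0
-1 0.04 1.57 0 0 0 0;-1 -0.37 1.52 0 0 0 0;-1 -0.75 1.38 0 0 0 0;-1 -1.07 1.13 0 0 0 0;-1 -1.34 0.82 0 0 0 0
-1 -1.5 0.45 0 0 0 0;-1 -1.57 0.04 0 0 0 0;-1 -1.52 -0.37 0 0 0 0;-1 -1.38 -0.75 0 0 0 0;-1 -1.13 -1.07 0 0 0 0
-1 -0.82 -1.34 0 0 0 0;-1 -0.45 -1.5 0 0 0 0;-1 -0.04 -1.57 0 0 0 0;-1 0.37 -1.52 0 0 0 0;-1 0.75 -1.38 0 0 0 0
-1 1.07 -1.13 0 0 0 0;-1 1.34 -0.82 0 0 0 0;-1 1.5 -0.45 0 0 0 0;-1 1.57 -0.04 0 0 0 0;-1 1.52 0.37 0 0 0 0
-1 1.38 0.75 0 0 0 0;-1 1.13 1.07 0 0 0 0;-1 0.82 1.34 0 0 0 0;-1 0.45 1.5 0 0 0 0;-1 0.04 1.57 0 0 0 0
-1 -0.37 1.52 0 0 0 0;-1 -0.75 1.38 0 0 0 0;-1 -1.07 1.13 0 0 0 0;-1 -1.34 0.82 0 0 0 0;-1 -1.5 0.45 0 0 0 0
-1 -1.57 0.04 0 0 0 0;-1 -1.52 -0.37 0 0 0 0;-1 -1.38 -0.75 0 0 0 0;-1 -1.13 -1.07 0 0 0 0;-1 -0.82 -1.34 0 0 0 0
-1 -0.45 -1.5 0 0 0 0;-1 -0.04 -1.57 0 0 0 0;-1 0.37 -1.52 0 0 0 0;-1 0.75 -1.38 0 0 0 0;-1 1.07 -1.13 0 0 0 0
-1 1.34 -0.82 0 0 0 0;-1 1.5 -0.45 0 0 0 0;-1 1.57 -0.04 0 0 0 0;-1 1.52 0.37 0 0 0 0;-1 1.38 0.75 0 0 0 0
-1 1.13 1.07 0 0 0 0;-1 0.82 1.34 0 0 0 0
```

First quarter turn, then check.

Emit:
{"op": "move_arm", "data": {
  "targets": "-1 0.45 1.5 0 0 0 0;-1 0.04 1.57 0 0 0 0;-1 -0.37 1.52 0 0 0 0;-1 -0.75 1.38 0 0 0 0;-1 -1.07 1.13 0 0 0 0"
}}

```text
clock: 12.68
eef_pos: [619.7, -128.4, 59.9]
tool_rot: [-3.14, -0.002, 0.098]
force: [-2.4, 5.7, 5.9]
width: 25.7
gripper_force: 59.9
```

Emit:
{"op": "move_arm", "data": {
  "targets": "-1 -1.34 0.82 0 0 0 0;-1 0 0 0 0 0 0"
}}

```text
clock: 12.85
eef_pos: [603.2, -139.7, 59.9]
tool_rot: [-3.14, 0.004, 0.094]
force: [-3.7, 3.1, 6.3]
width: 25.3
gripper_force: 60.0
```

Run:
```python
from m import *
s=read_state(); print(L(s["eef_pos"]),s["eef_pos"][2],s["tool_rot"],s["force"],s["torque"],s["width"], s["qpos"].round(2))
```

```text
[  91.3 -154.8] 59.91283653673683 [-3.14017797  0.00350273  0.09440802] [-3.70704956  3.05164746  6.31922232] [ 0.57748435  0.77261005 -0.02684621] 25.2617788448394 [ 0.11  0.81  0.12  1.74 -0.15  0.61 -1.16]
```

Emit:
{"op": "move_arm", "data": {
  "targets": "-1 -1.5 0.45 0 0 0 0;-1 -1.57 0.04 0 0 0 0;-1 -1.52 -0.37 0 0 0 0;-1 -1.38 -0.75 0 0 0 0"
}}

```text
clock: 13.18
eef_pos: [548.5, -137.6, 60.1]
tool_rot: [3.141, -0.006, 0.097]
force: [6.6, 7.0, -1.8]
width: 25.6
gripper_force: 59.6
```

Emit:
{"op": "move_arm", "data": {
  "targets": "-1 -1.13 -1.07 0 0 0 0;-1 -0.82 -1.34 0 0 0 0;-1 -0.45 -1.5 0 0 0 0;-1 -0.04 -1.57 0 0 0 0;-1 0.37 -1.52 0 0 0 0"
}}

```text
clock: 13.6
eef_pos: [519.3, -72.0, 60.0]
tool_rot: [3.139, -0.002, 0.095]
force: [0.6, -2.9, 2.5]
width: 25.4
gripper_force: 60.1
```

Emit:
{"op": "move_arm", "data": {
  "targets": "-1 0.75 -1.38 0 0 0 0;-1 1.07 -1.13 0 0 0 0;-1 1.34 -0.82 0 0 0 0;-1 1.5 -0.45 0 0 0 0;-1 1.57 -0.04 0 0 0 0"
}}

```text
clock: 14.02
eef_pos: [577.1, -25.0, 60.0]
tool_rot: [-3.141, 0.001, 0.099]
force: [-2.8, -0.6, 5.6]
width: 25.6
gripper_force: 60.3
```

Emit:
{"op": "move_arm", "data": {
  "targets": "-1 1.52 0.37 0 0 0 0;-1 1.38 0.75 0 0 0 0;-1 1.13 1.07 0 0 0 0;-1 0.82 1.34 0 0 0 0;-1 0 0 0 0 0 0"
}}

```text
clock: 14.43
eef_pos: [632.6, -60.3, 60.1]
tool_rot: [3.138, -0.006, 0.094]
force: [4.0, -1.2, 1.6]
width: 25.7
gripper_force: 60.0
```

Run:
```python
from m import *
s=read_state(); print(L(s["eef_pos"]),s["eef_pos"][2],s["force"],s["width"])
d=grab("top"); cv2.imwrite("pics/t4.png",cv2.resize(cv2.cvtColor(d["color"],4)[160:310,230:420],None,fx=3,fy=3,interpolation=2))
```

```text
[128.2 -78.6] 60.10719494244794 [ 4.01246725 -1.19414828  1.59657738] 25.695733819391855
```

View pics/t4.png

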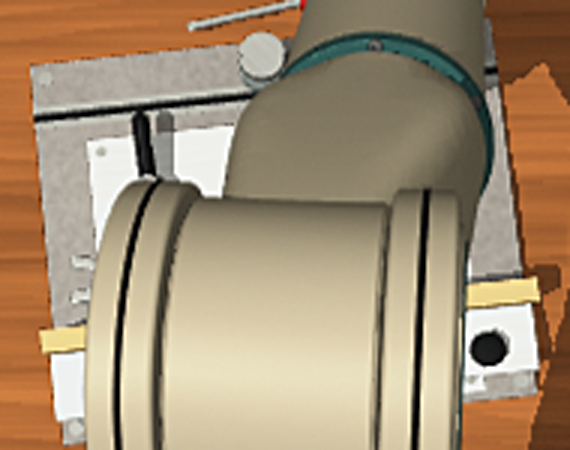

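The lever (140,145) still stands released, and the tool came full circle with the width held, so one turn is done. Two more follow.

Emit:
{"op": "move_arm", "data": {
  "targets": "-1 0.45 1.5 0 0 0 0;-1 0.04 1.57 0 0 0 0;-1 -0.37 1.52 0 0 0 0;-1 -0.75 1.38 0 0 0 0;-1 -1.07 1.13 0 0 0 0"
}}

```text
clock: 14.9
eef_pos: [619.9, -128.2, 59.9]
tool_rot: [-3.141, -0.002, 0.098]
force: [-0.4, 4.2, 7.1]
width: 25.1
gripper_force: 60.6
```

Emit:
{"op": "move_arm", "data": {
  "targets": "-1 -1.34 0.82 0 0 0 0;-1 -1.5 0.45 0 0 0 0;-1 -1.57 0.04 0 0 0 0;-1 -1.52 -0.37 0 0 0 0;-1 -1.38 -0.75 0 0 0 0"
}}

```text
clock: 15.32
eef_pos: [547.4, -137.0, 60.0]
tool_rot: [-3.141, -0.004, 0.097]
force: [6.9, 5.2, 2.2]
width: 25.4
gripper_force: 60.0
```

Emit:
{"op": "move_arm", "data": {
  "targets": "-1 -1.13 -1.07 0 0 0 0;-1 -0.82 -1.34 0 0 0 0;-1 -0.45 -1.5 0 0 0 0;-1 -0.04 -1.57 0 0 0 0;-1 0.37 -1.52 0 0 0 0"
}}

```text
clock: 15.73
eef_pos: [519.5, -70.7, 59.9]
tool_rot: [3.14, -0.003, 0.096]
force: [3.4, -4.6, 3.2]
width: 25.9
gripper_force: 60.2
```

Emit:
{"op": "move_arm", "data": {
  "targets": "-1 0.75 -1.38 0 0 0 0;-1 1.07 -1.13 0 0 0 0;-1 1.34 -0.82 0 0 0 0;-1 1.5 -0.45 0 0 0 0;-1 1.57 -0.04 0 0 0 0"
}}

```text
clock: 16.15
eef_pos: [576.3, -24.9, 59.9]
tool_rot: [-3.141, 0.002, 0.099]
force: [-2.7, -2.1, 8.6]
width: 25.3
gripper_force: 60.7
```

Emit:
{"op": "move_arm", "data": {
  "targets": "-1 1.52 0.37 0 0 0 0;-1 1.38 0.75 0 0 0 0;-1 1.13 1.07 0 0 0 0;-1 0.82 1.34 0 0 0 0;-1 0.45 1.5 0 0 0 0"
}}

```text
clock: 16.57
eef_pos: [635.8, -68.9, 59.9]
tool_rot: [-3.14, -0.001, 0.1]
force: [-1.9, 2.1, 8.2]
width: 25.5
gripper_force: 60.5
```

Emit:
{"op": "move_arm", "data": {
  "targets": "-1 0.04 1.57 0 0 0 0;-1 -0.37 1.52 0 0 0 0;-1 -0.75 1.38 0 0 0 0;-1 -1.07 1.13 0 0 0 0;-1 -1.34 0.82 0 0 0 0"
}}

```text
clock: 16.98
eef_pos: [607.1, -137.7, 59.9]
tool_rot: [-3.141, -0.002, 0.098]
force: [-0.4, 5.0, 7.6]
width: 25.5
gripper_force: 60.5
```

Emit:
{"op": "move_arm", "data": {
  "targets": "-1 -1.5 0.45 0 0 0 0;-1 -1.57 0.04 0 0 0 0;-1 -1.52 -0.37 0 0 0 0;-1 -1.38 -0.75 0 0 0 0;-1 -1.13 -1.07 0 0 0 0"
}}

```text
clock: 17.4
eef_pos: [535.3, -127.6, 60.0]
tool_rot: [3.141, -0.005, 0.097]
force: [6.2, 3.9, 2.1]
width: 25.5
gripper_force: 59.9
```

Emit:
{"op": "move_arm", "data": {
  "targets": "-1 -0.82 -1.34 0 0 0 0;-1 -0.45 -1.5 0 0 0 0;-1 -0.04 -1.57 0 0 0 0;-1 0.37 -1.52 0 0 0 0;-1 0.75 -1.38 0 0 0 0"
}}

```text
clock: 17.82
eef_pos: [525.1, -56.2, 59.9]
tool_rot: [3.14, -0.002, 0.097]
force: [2.1, -4.1, 5.1]
width: 25.4
gripper_force: 60.3
```

Emit:
{"op": "move_arm", "data": {
  "targets": "-1 1.07 -1.13 0 0 0 0;-1 1.34 -0.82 0 0 0 0;-1 1.5 -0.45 0 0 0 0;-1 1.57 -0.04 0 0 0 0;-1 1.52 0.37 0 0 0 0"
}}

```text
clock: 18.23
eef_pos: [592.0, -26.6, 59.9]
tool_rot: [-3.14, 0.002, 0.1]
force: [-3.3, -0.2, 8.0]
width: 25.3
gripper_force: 60.7
```

Emit:
{"op": "move_arm", "data": {
  "targets": "-1 1.38 0.75 0 0 0 0;-1 1.13 1.07 0 0 0 0;-1 0.82 1.34 0 0 0 0;-1 0 0 0 0 0 0;-1 0 0 0 0 0 0"
}}

```text
clock: 18.65
eef_pos: [631.0, -57.2, 60.0]
tool_rot: [3.14, -0.005, 0.097]
force: [3.4, 0.6, 6.0]
width: 25.6
gripper_force: 60.4
```

Run:
```python
from m import *
s=read_state(); print(L(s["eef_pos"]),s["eef_pos"],s["force"],s["width"])
```

```text
[127.  -75.4] [631.04246091 -57.165654    59.99099959] [3.43231265 0.59388058 5.98501277] 25.57529590382648
```

Emit:
{"op": "move_arm", "data": {
  "targets": "0.1 0 0 0 0 0 0;0.1 0 0 0 0 0 0;0.1 0 0 0 0 0 0;0.1 0 0 0 0 0 0;0.1 0 0 -2 0 0 0"
}}

```text
clock: 19.07
eef_pos: [625.3, -55.6, 75.2]
tool_rot: [-3.14, 0.009, 0.098]
force: [-0.5, -1.0, -0.9]
width: 46.9
gripper_force: 0.0
```

Emit:
{"op": "move_arm", "data": {
  "targets": "0.1 0 0 -3.5 0 0 0;0.1 0 0 -3 0 0 0;0.1 0 0 -1.5 0 0 0;0.1 0 0 0 0 0 0;0.1 0 0 0 0 0 0"
}}

```text
clock: 19.48
eef_pos: [629.0, -56.1, 159.3]
tool_rot: [-3.142, -0.001, 0.098]
force: [0.2, 0.3, -0.1]
width: 46.9
gripper_force: 0.0
```

Run:
```python
from m import *
to([602.5,117.5,155],7)
d=grab("wrist","pics/w5.png"); pickle.dump(d,open("w5.pkl","wb"))
```

```text
pos [629.  -56.1 159.3] rot [-180.    -0.     5.6] w 46.9 F [ 0.2  0.3 -0.1] t 19.48
shift cm [ -0.94 -17.54   0.43] turn -1.4
```

View pics/w5.png

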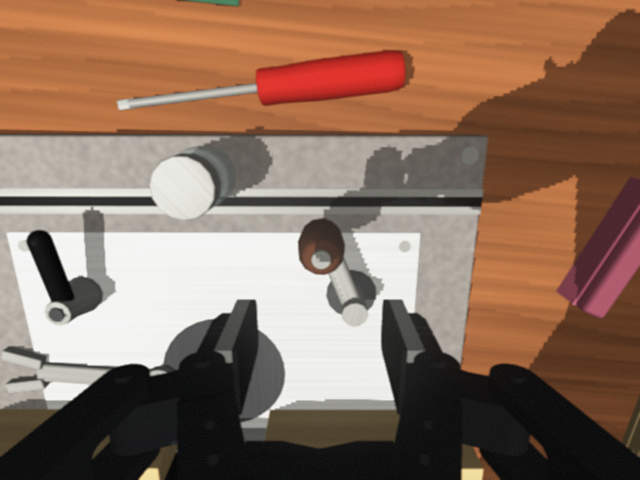

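The handle cap is at (321,260) and the shaft at (354,314), the same bearing as at the start. Back to the lever.

Emit:
{"op": "move_arm", "data": {
  "targets": "0.1 -0.18 -3.5 0 0 0 -1.4;0.1 -0.18 -3.5 0 0 0 0;0.1 -0.18 -3.5 0 0 0 0;0.1 -0.18 -3.5 0 0 0 0;0.1 -0.18 -3.5 0 0 0 0"
}}

```text
clock: 19.95
eef_pos: [597.8, 117.7, 156.7]
tool_rot: [3.141, 0.004, 0.122]
force: [0.1, -0.1, 0.5]
width: 47.1
gripper_force: 0.0
```

Emit:
{"op": "move_arm", "data": {
  "targets": "0.1 0 0 0 0 0 0;0.1 0 0 0 0 0 0;0.1 0 0 0 0 0 0"
}}

```text
clock: 20.2
eef_pos: [598.8, 115.6, 157.3]
tool_rot: [3.14, 0.003, 0.122]
force: [-0.3, -0.4, -0.1]
width: 47.0
gripper_force: 0.0
```

Run:
```python
from m import *
to([602.5,117.5,31],7)
```

```text
pos [598.8 115.6 157.3] rot [179.9   0.2   7. ] w 47.0 F [-0.3 -0.4 -0.1] t 20.2
shift cm [ 0.43 -0.16 12.63] turn -0.0
```

Emit:
{"op": "move_arm", "data": {
  "targets": "0.1 0.4 -0.1 3.5 0 0 0;0.1 0 0 3.5 0 0 0;0.1 0 0 3 0 0 0;0.1 0 0 1.8 0 0 0;0.1 0 0 0.8 0 0 0"
}}

```text
clock: 20.62
eef_pos: [601.3, 114.7, 29.1]
tool_rot: [3.14, 0.006, 0.119]
force: [-0.3, -0.6, 1.0]
width: 47.4
gripper_force: 0.0
```

Emit:
{"op": "move_arm", "data": {
  "targets": "-1 0 0 0 0 0 0;-1 0 0 0 0 0 0;-1 0 0 0 0 0 0;-1 0 0 0 0 0 0;-1 0 0 0 0 0 0"
}}

```text
clock: 21.03
eef_pos: [604.4, 118.7, 34.0]
tool_rot: [-3.141, -0.002, 0.122]
force: [0.4, 2.0, -0.9]
width: 12.0
gripper_force: 58.6
```

Emit:
{"op": "move_arm", "data": {
  "targets": "-1 -0.03 -0.56 0 0 0 -7;-1 -0.03 -0.56 0 0 0 -7;-1 -0.03 -0.56 0 0 0 -7;-1 -0.03 -0.56 0 0 0 -7;-1 -0.03 -0.56 0 0 0 -7"
}}

```text
clock: 21.45
eef_pos: [593.7, 143.9, 34.0]
tool_rot: [3.14, -0.003, 0.738]
force: [0.7, 1.8, -2.5]
width: 12.0
gripper_force: 59.5
```

Emit:
{"op": "move_arm", "data": {
  "targets": "-1 -0.03 -0.56 0 0 0 -7;-1 -0.03 -0.56 0 0 0 -7;-1 -0.03 -0.56 0 0 0 -7;-1 -0.03 -0.56 0 0 0 -7;-1 -0.03 -0.56 0 0 0 -7"
}}

```text
clock: 21.87
eef_pos: [570.1, 158.6, 34.0]
tool_rot: [3.138, -0.003, 1.349]
force: [1.2, 2.4, -1.7]
width: 11.9
gripper_force: 59.2
```

Emit:
{"op": "move_arm", "data": {
  "targets": "-1 -0.03 -0.56 0 0 0 -7;-1 -0.03 -0.56 0 0 0 -7;-1 0 0 0 0 0 0;-1 0 0 0 0 0 0"
}}

```text
clock: 22.2
eef_pos: [558.1, 160.1, 33.9]
tool_rot: [3.14, -0.002, 1.586]
force: [-0.5, 5.1, 2.2]
width: 12.1
gripper_force: 58.8
```

Run:
```python
from m import *
s=read_state(); to([*W(70,145),31],95.57); print(L(s["eef_pos"]),s["torque"].round(2))
```

```text
pos [558.1 160.1  33.9] rot [ 1.799e+02 -1.000e-01  9.090e+01] w 12.1 F [-0.5  5.1  2.2] t 22.2
shift cm [-0.34 -0.52  0.29] turn -4.7
[ 75.5 147.9] [1.02 0.37 0.18]
```

Emit:
{"op": "move_arm", "data": {
  "targets": "-1 0 -0.35 0 0 0 -3.5;-1 0 -0.3 0 0 0 -2;-1 0 0 0 0 0 0;-1 0 0 0 0 0 0;-1 0 0 0 0 0 0"
}}

```text
clock: 22.62
eef_pos: [554.2, 159.8, 33.9]
tool_rot: [3.135, -0.002, 1.681]
force: [2.2, 5.5, -0.2]
width: 11.6
gripper_force: 58.9
```

Run:
```python
from m import *
s=read_state(); to([*W(70,145),31],95.57); print(L(s["eef_pos"]),s["torque"].round(2))
```

```text
pos [554.2 159.8  33.9] rot [ 1.796e+02 -1.000e-01  9.630e+01] w 11.6 F [ 2.2  5.5 -0.2] t 22.62
shift cm [-0.31 -0.16  0.29] turn 0.7
[ 71.6 148.1] [ 1.01 -0.56 -0.02]
```

Emit:
{"op": "move_arm", "data": {
  "targets": "0.1 0 0 0 0 0 0;0.1 0 0 0 0 0 0;0.1 0 0 0 0 0 0;0.1 0 0 0 0 0 0;0.1 0 0 -2 0 0 0"
}}

```text
clock: 23.03
eef_pos: [548.6, 156.6, 50.1]
tool_rot: [-3.135, 0.002, 1.683]
force: [1.1, 0.1, -0.4]
width: 47.0
gripper_force: 0.0
```

Emit:
{"op": "move_arm", "data": {
  "targets": "0.1 0 0 -3.5 0 0 0;0.1 0 0 -3.5 0 0 0;0.1 0 0 -3 0 0 0;0.1 -3 0 -2 0 0 0;0.1 -3 0 0 0 0 0"
}}

```text
clock: 23.45
eef_pos: [560.4, 100.7, 177.6]
tool_rot: [3.133, -0.002, 1.687]
force: [1.5, -1.2, -0.0]
width: 47.1
gripper_force: 0.0
```

Emit:
{"op": "move_arm", "data": {
  "targets": "0.1 -3 0 0 0 0 0;0.1 -3 0 0 0 0 0;0.1 -3 0 0 0 0 0;0.1 -3 0 0 0 0 0;0.1 0 0 0 0 0 0"
}}

```text
clock: 23.87
eef_pos: [571.2, -30.1, 172.4]
tool_rot: [-3.14, 0.006, 1.673]
force: [-0.4, -1.6, -1.0]
width: 47.1
gripper_force: 0.0
```

Run:
```python
from m import *
to([0,0,0]); d=grab("wrist","pics/w6.png"); pickle.dump(d,open("w6.pkl","wb"))
```

```text
pos [571.2 -30.1 172.4] rot [-179.9    0.3   95.9] w 47.1 F [-0.4 -1.6 -1. ] t 23.87
shift cm [  8.92 -56.49  17.28] turn None
```

View pics/w6.png

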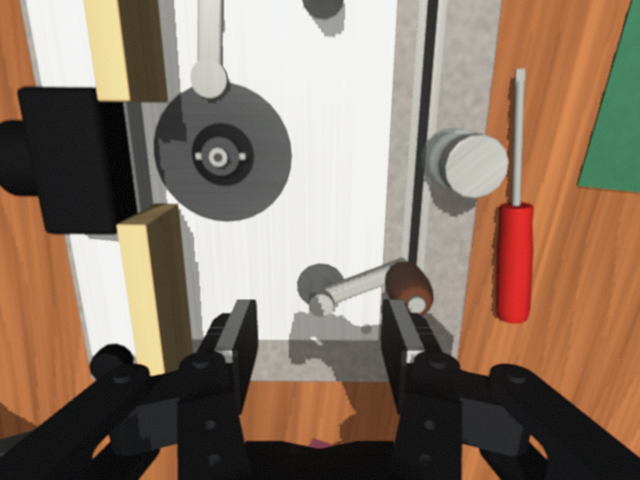

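Emit:
{"op": "move_arm", "data": {
  "targets": "0.1 -3.8 0 0 0 0 0;0.1 -3.8 0 0 0 0 0;0.1 -3.8 0 0 0 0 0;0.1 -3.8 0 0 0 0 0;0.1 -3.8 0 0 0 0 0"
}}

```text
clock: 24.33
eef_pos: [592.8, -209.9, 172.8]
tool_rot: [-3.141, -0.001, 1.685]
force: [0.6, 0.2, -1.0]
width: 46.8
gripper_force: 0.0
```

Emit:
{"op": "move_arm", "data": {
  "targets": "0.1 -3.8 0 0 0 0 0;0.1 -3.8 0 0 0 0 0;0.1 -3.8 0 0 0 0 0;0.1 0 0 0 0 0 0;0.1 0 0 0 0 0 0"
}}

```text
clock: 24.75
eef_pos: [604.8, -325.2, 172.0]
tool_rot: [-3.14, 0.0, 1.679]
force: [0.8, 0.8, -0.1]
width: 47.0
gripper_force: 0.0
```

Run:
```python
from m import *
w=pickle.load(open("w6.pkl","rb"))
h=L(at(w,416,305,95)[:2]);c=L(at(w,321,303,54)[:2]);print("crank",h,c,np.degrees(np.arctan2(*(h-c)[::-1])))
t=grab("top"); im=cv2.cvtColor(t["color"],4)
cv2.imwrite("pics/t7.png",cv2.resize(im[150:310,230:560],None,fx=2.4,fy=2.4,interpolation=cv2.INTER_CUBIC))
g=cv2.cvtColor(im,6)[205:235,250:282]; ys,xs=np.nonzero(g<60); 
x=xs+250;y=ys+205
r=cv2.fitLine(np.c_[x,y].astype(np.float32),2,0,.01,.01).ravel();print(len(x),r)
a=L(at(t,255,r[3]+(255-r[2])*r[1]/r[0],52)[:2]);b=L(at(t,278,r[3]+(278-r[2])*r[1]/r[0],46)[:2]);print("lever",a,b,np.arctan2(a[0]-b[0],a[1]-b[1]))
```

```text
crank [127.6 -76.1] [ 71.9 -95.6] 19.294628048808168
108 [ 9.9824858e-01 -5.9159264e-02  2.6526852e+02  2.2322223e+02]
lever [ 71.9 158.3] [ 70.2 104.6] 0.03164678649192606
```

View pics/t7.png

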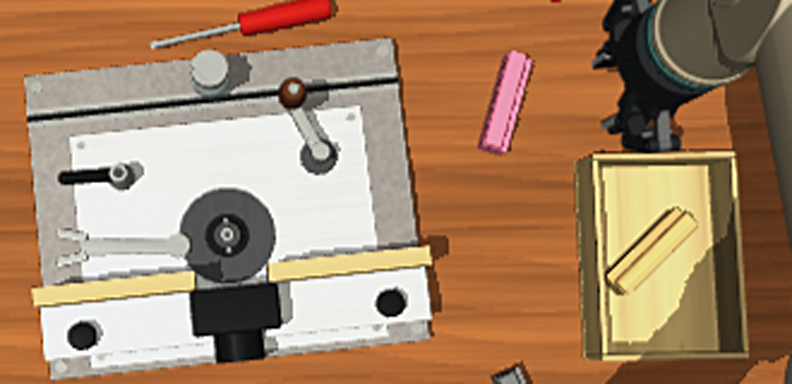

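The lever is clamped (0.03 rad), the crank handle is back at its starting bearing at (291,92), and the offcut is in the box. The tools and jar haven't moved, and the arm is clear of everything.

```bash
python3 -c "
from cell import order; print(order.finish_job())"
```

```text
the job is handed in; nothing more can be done
None
```

The job is handed in after about 25 s of the 72 s: the offcut is in the scrap box, the crank is wound three turns clockwise with its handle within a few degrees of where it started, and the lift is clamped again (lever at about 0.03 rad); no verdict came back.

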